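Turn the circuit-board leaf over to its solder side

ROBOT

A 6-joint arm with a two-finger parallel gripper is mounted at the origin on the work surface. World frame = base frame: x ahead of the robot, y to its left, z up, the work surface at z = 0. Lengths are in mm, angles in rad, forces in N, time in s.
With the tool pointing down it reaches from about 350 to 875 mm from the base axis. Payload 4.2 kg.
Tool frame: the origin (TCP) lies where the fingers leave the gripper's body, on its centre line; the fingertips stand 73 mm ahead of it and the grasp point (between the pads) lies 54 mm ahead of it (robot.grip_point_offset is the distance from the TCP to the grasp point, in mm); z points along the fingers, y is the direction in which the jaws open and shut (so a half turn about z gives the same grasp; the last joint's range is limited). The gripper opens to 85 mm and grips with 20 to 120 N. Pads are 22 mm wide; open, the fingers measure 114 mm over their backs; the gripper's body (76 mm by 85 mm) begins 54 mm behind the grasp point. The pads swing forward as they close: fully open they stand 13 mm farther back than shut.
Start: joints at [1.44, 0.385, 0.008, 0, -1.194, -0.259], TCP at [237.469, 578.107, 303.912] pointing down, gripper open.
Joint ranges: [-3.14, 3.14], [-1.21, 2.06], [-1.07, 1.41], [-3.16, 2.05], [-2.99, -0.16], [-3.1, 3.1]. Speed limits (rad/s): [2.79, 2.79, 3.14, 3.14, 3.14, 3.14].

INTERFACE

Orientations are given as a 3x3 rotation matrix whose columns are the frame's x, y, z axes.
In Python, from station import sensors, vision, robot gives the robot as it stands.
- The arm moves only by the shell command python3 -m inch 'ROWS' [FORCE]. ROWS is JSON, one flat list of numbers, 5 for each row, row after row: the shift along the tool's x, y, z in mm, then the turn about the tool's z in rad, then the gripper's target within -1 to 1 (fully open at 1, half-way at 0, shut at -1). In form: [x, y, z, twist, grip, x, y, z, twist, grip, ...]. A call has 1 to 8 rows; each row shifts and turns the commanded pose from where the row before left it, along the tool's axes as they then stand; what a row does not reach is not made up. A row lasts 1/10 s, in which the tool goes at most 50 mm and 8.59 degrees, less where a joint would pass 70% of its speed; a pose out of reach is approached as far as the arm can. A call is refused whole if a number of a shift passes 50 or a number of a turn 0.15, either way. A call with a gripper value outside its range is refused whole. The fingers move at their own pace and stop on an object; FORCE is the grip in N (left out, the last holds). Time passes only in rows, so rows that do not move let the fingers close. It gives the time, the measured TCP pose, the force and the opening at its end, in the units of the state.
- sensors.sense(): the state, without advancing time (a new reading comes with each control period).
- vision.capture(name): name is "scene" or "side" or "wrist"; returns the picture (400x640x3 uint8, red, green, blue); there is no depth.
- vision.camera_params(name): a dict with "vfov" (degrees; the focal length in pixels is half the picture's height over the tangent of half this angle, whatever the lens; pixels are square), "cx", "cy" (the principal point, pixels), "view" (4x4, takes a point from world to camera coordinates); the wrist camera has in their place "tool_from_camera" (4x4, takes a point from camera to tool coordinates, whose origin is the TCP and whose axes are the flange's). Camera axes: x right, y down, z forward; pixel columns grow to the right and rows downward; lengths in mm; the calibration is good to about 2 mm. A picture is of the moment at which its call begins: read the wrist's pose just before it. camera_params takes no time and is no camera call.
- robot.finish_job(): hands the job in, once; it reports no verdict.
Trained networks look in the newest picture that a camera, given by its name, has taken for a name from the list of things; names that differ only in an ending like _2 or _b are one class to them, and where a whole thing is asked for, a point or a joint stands for the part that bears it (a point fixed in the world has none). Each returns a list of dicts, best first, with "score" (0 to 1); they miss things now and then, are a little off and sometimes report something else, mostly with a low value. They report only what shows in the picture. A call takes as long as a camera call. They do not tell look-alikes from the thing itself.
- vision.outline_of(camera, target): "region" (400x640 bool, what is visible of it) and "rect" ([centre column, centre row, width, height] in pixels, round what is visible of it).
- vision.spot_point(camera, target): "point" ([row, column] in pixels: a listed point, or the origin of a listed thing).
The state is a dict: "t": time; "q": joint angles; "qd": joint speeds; "tau": joint torques, N m; "tool_pos": TCP position; "eef_rot": TCP orientation; "ft_force": force on the tool from outside, world axes, zero at the start; "ft_torque": the same for the moment, N m; "gripper_width": opening from 0.0 (shut) to 1.0 (fully open).
Only numpy, scipy, OpenCV 4.12 (cv2) and the standard library are available. Lean on these libraries where they do the work, as an engineer would, in place of code of your own. Each camera call takes 0.05 s, during which the arm holds its last target.

TASK

On the marble bench a low stand carries a circuit board in a hinged aluminium leaf, which now lies to the left of its spine as the robot sees it. Push the aluminium shaft coupling that stands on the right of the spine along the bench until it is fully clear of where the leaf will come to lie, still upright; then, with a fingertip under the leaf's free edge, swing the leaf over the spine and press it down until it lies flat on the right-hand side. Only push and press: do not pick up the coupling or knock it over, guide the leaf round without flinging it, leave everything else where it is, and finish with the hand clear.

Things in the scene. Friction and masses are not known exactly. Their poses are not given: they have to be found in the camera images.
- stand: Fixed steel and grey stand: foot 150 (x) x 50 (y) x 8 mm, grey block on it 26 mm wide and 50 mm high, cheek plates at x = -68 and +68 mm 70 mm high. Origin at the centre of its underside, on the bench. x runs along the spine (roughly away from the robot), y to the side where the leaf lies at the start (roughly the robot's left), z up. Position and yaw vary.
- spine (a point): The middle of the hinge axis, 60 mm above the bench straight above the stand's origin; the axis runs along the stand's x.
- leaf (a joint): Leaf angle, rad: 0 = level on the stand's +y side, pi/2 = upright, pi = level on its -y side (turned over); stops at 0 and pi. Starts raised 0.08 to 0.4. The hinge is stiff: the leaf stays at any angle it is left at and must be pushed all the way, 1 to 4 N at the free edge. There is only open space under the leaf, down to the bench.
- leaf_edge (a point): Middle of the leaf's free edge, on the axis of its rounded edge bar (10 mm diameter, 110 mm long, parallel to the spine), 130 mm from the hinge axis. The leaf is a rigid aluminium plate 6 mm thick, in the plane of the hinge axis, 8 to 135 mm from it, 110 mm wide, with a green circuit board set in. Components rise 9 mm on the face first up; the other face is plain.
- coupling_mid (a point): Loose aluminium shaft coupling, a standing cylinder 44 mm in diameter and 70 mm high, 0.14 to 0.28 kg; this point is its centre, 35 mm up; z up when it stands. It starts on the bench on the stand's -y side, 95 to 115 mm from the spine, where the leaf is to lie; being taller than the spine it blocks the leaf.
- capacitor: Bystander: blue plastic capacitor, a can 32 mm in diameter and 58 mm high with pins, standing beyond the stand's far (+x) end. Origin at the centre of its underside.
- pliers: Bystander: chrome needle-nose pliers lying flat, 160 mm long, 60 mm wide, 12 mm high, before the stand's near (-x) end, roughly parallel to the stand's y. Origin at the pivot, on the bench.
- lidded_box: Bystander: closed green plastic lidded box, 125 x 95 mm, 59 mm high. Origin at the centre of its underside.
- jar: Bystander: small glass jar, 48 mm in diameter, 60 mm high. Origin at the centre of its underside.
- screwdriver: Bystander: screwdriver lying on the bench, 160 mm long. Origin under its middle.
- spool: Bystander: copper wire spool standing on its flange, 56 mm in diameter, 40 mm high. Origin at the centre of its underside.
- turntable_base: Bystander: fixed base of a small aluminium turntable tray 150 mm in diameter, 34 mm high in all. Origin at the centre of its underside.
- turntable (a joint): Bystander: turn of the turntable tray on its base, rad, either way; starts at 0, turns freely.
- coupling: The same coupling; origin at the centre of its underside.
There are look-alikes about, which are no part of the job. What is shaped like the stand but turquoise or yellow is not meant. Leave any green look-alike of the coupling alone.

How it is judged:
By the outcome, as a careful person would: the job done as asked, in the order asked, and still so for the second after the job is handed in, with the robot touching nothing.
It also fails if it takes over 61 s, if anything falls off the work surface, if the arm or the gripper's body presses on something with over 40 N, if the wrist force passes 120 N, or if a joint passes its speed limit or range.

## Working session

There is one attempt and no reset: what is moved stays moved. The work goes in short steps, Python scripts to look and compute and a shell command to move; the robot and the scene stay as the last step left them, time stands still between calls to the robot, and variables do not carry over. Pictures are saved under pics/ and viewed, and the job is handed in when it is done.

```bash
ls; mkdir -p pics
python3 - <<'E'
from station import sensors, vision, robot
import cv2,numpy as np
s=sensors.sense()
print({k:np.round(v,3).tolist() for k,v in s.items()})
for c in ["scene","side","wrist"]:
    im=vision.capture(c); cv2.imwrite(f"pics/{c}0.png",im[:,:,::-1])
    print(c,vision.camera_params(c))
E
```

```text
pics
{'t': 0.0, 'q': [1.44, 0.386, 0.007, -0.001, -1.194, -0.259], 'qd': [-0.0, 0.001, 0.002, 0.0, 0.0, 0.001], 'tau': [0.0, -39.229, 18.84, 4.186, -0.005, -0.0], 'tool_pos': [237.296, 577.738, 302.82], 'eef_rot': [[0.925, -0.38, -0.001], [-0.38, -0.925, -0.002], [0.0, 0.002, -1.0]], 'ft_force': [0.064, 0.348, 0.302], 'ft_torque': [-0.007, -0.031, 0.017], 'gripper_width': 0.998}
scene {'vfov': 50.50770250802904, 'cx': 320.16467953484914, 'cy': 192.28797487892726, 'view': array([[-6.95730056e-01,  7.18185045e-01, -1.30357699e-02,
         3.64126100e+02],
       [ 5.70405053e-01,  5.41358500e-01, -6.17712757e-01,
        -2.51845411e+02],
       [-4.36575039e-01, -4.37197000e-01, -7.86295758e-01,
         1.50659757e+03],
       [ 0.00000000e+00,  0.00000000e+00,  0.00000000e+00,
         1.00000000e+00]])}
side {'vfov': 46.9493403707966, 'cx': 321.5833709807924, 'cy': 211.61681982396982, 'view': array([[-9.74525933e-01, -2.24001450e-01,  1.10705287e-02,
         4.72970628e+02],
       [-1.49187128e-01,  6.10605684e-01, -7.77755681e-01,
         1.22862466e+02],
       [ 1.67458673e-01, -7.59594661e-01, -6.28469207e-01,
         1.42023016e+03],
       [ 0.00000000e+00,  0.00000000e+00,  0.00000000e+00,
         1.00000000e+00]])}
wrist {'vfov': 69.98158940060556, 'cx': 319.9421416695066, 'cy': 196.26688179302795, 'tool_from_camera': array([[-1.73631706e-05, -9.62950527e-01, -2.69678107e-01,
         6.78854817e+01],
       [ 9.99999998e-01, -3.39646593e-05,  5.68941846e-05,
        -4.73931701e-01],
       [-6.39458102e-05, -2.69678106e-01,  9.62950526e-01,
        -7.07953982e+01],
       [ 0.00000000e+00,  0.00000000e+00,  0.00000000e+00,
         1.00000000e+00]])}
```

View pics/scene0.png

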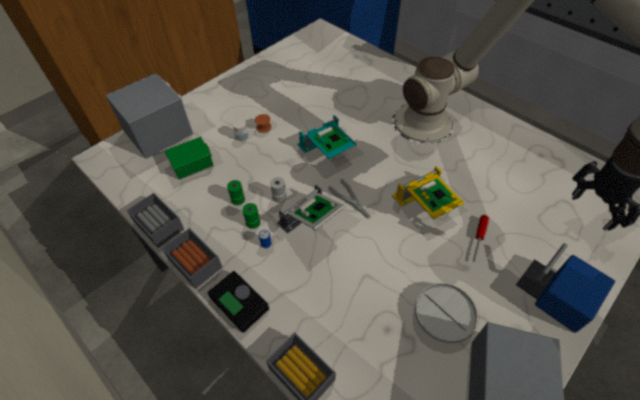

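View pics/side0.png

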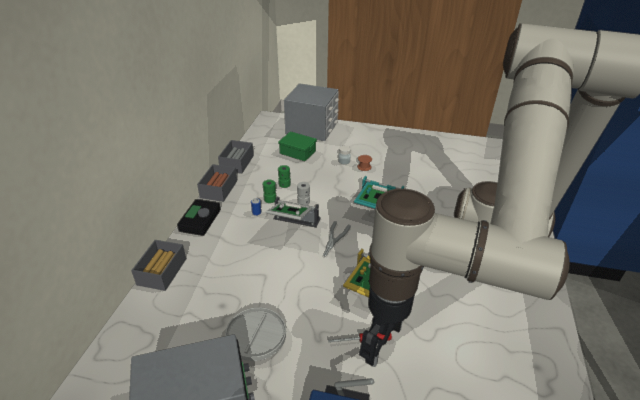

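View pics/wrist0.png

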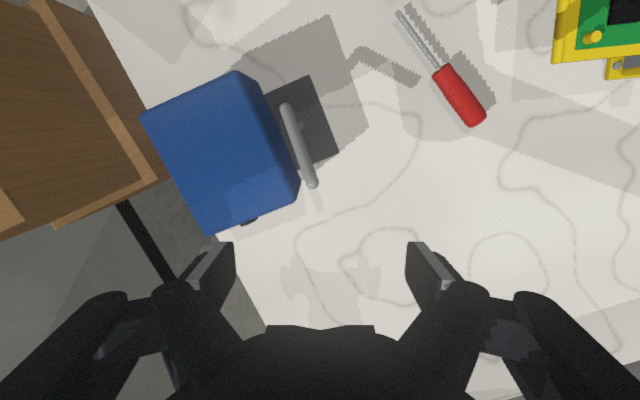

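The real stand is at about scene (310,208), with the grey coupling at (278,187). Green look-alikes stand at (236,190) and (251,215), and the blue capacitor at (265,238). Next I'll localise these.

```bash
cat > h.py <<'E'
from station import sensors, vision, robot
import cv2,numpy as np
np.set_printoptions(suppress=True,precision=1)
def cam(c,s=None):
    p=vision.camera_params(c); f=200/np.tan(np.radians(p["vfov"])/2)
    if "view" in p: V=np.array(p["view"])
    else:
        s=s or sensors.sense(); T=np.eye(4);T[:3,:3]=s["eef_rot"];T[:3,3]=s["tool_pos"]
        V=np.linalg.inv(T@np.array(p["tool_from_camera"]))
    return f,p["cx"],p["cy"],V
def ray(C,u,v,z):
    f,cx,cy,V=C; d=V[:3,:3].T@np.array([(u-cx)/f,(v-cy)/f,1]); o=-V[:3,:3].T@V[:3,3]
    return o+d*(z-o[2])/d[2]
def proj(C,P):
    f,cx,cy,V=C; p=(V[:3,:3]@np.atleast_2d(P).T).T+V[:3,3]
    return p[:,:2]/p[:,2:]*f+[cx,cy]
E
python3 - <<'E'
from h import *
for c in ["scene","side"]:
    C=cam(c)
    vision.capture(c)
    for n,z in [("stand",0),("spine",60),("coupling_mid",35),("capacitor",0),("leaf_edge",80),("pliers",0)]:
        for r in vision.spot_point(c,n)[:4]:
            v,u=r["point"]; print(c,n,round(r["score"],2),np.round([u,v]),ray(C,u,v,z))
print(sensors.sense()["t"])
E
```

```text
scene stand 0.87 [417. 188.] [263.1 165.7   0. ]
scene stand 0.81 [297. 216.] [590.7 -29.1   0. ]
scene stand 0.79 [314. 140.] [ 331.  -215.3    0. ]
scene spine 0.76 [420. 185.] [291.5 184.7  60. ]
scene spine 0.7 [318. 126.] [ 316.2 -208.7   60. ]
scene spine 0.57 [298. 203.] [584.8 -27.9  60. ]
scene coupling_mid 0.85 [238. 193.] [ 671.6 -200.7   35. ]
scene coupling_mid 0.84 [276. 192.] [ 590.1 -120.4   35. ]
scene coupling_mid 0.83 [249. 213.] [ 696.2 -117.8   35. ]
scene coupling_mid 0.62 [244. 137.] [ 506.4 -371.1   35. ]
scene capacitor 0.74 [264. 241.] [718.7 -35.6   0. ]
scene capacitor 0.5 [243. 140.] [ 499.2 -395.7    0. ]
scene leaf_edge 0.67 [340. 148.] [359.1 -73.5  80. ]
scene leaf_edge 0.61 [448. 211.] [331.1 303.7  80. ]
scene leaf_edge 0.57 [326. 218.] [578.7  78.8  80. ]
scene pliers 0.81 [355. 207.] [448.6  73.4   0. ]
side stand 0.84 [383. 200.] [ 308.9 -195.6    0. ]
side stand 0.74 [302. 219.] [558.9 -26.    0. ]
side stand 0.73 [380. 277.] [270.9 176.1   0. ]
side spine 0.82 [300. 203.] [566.6 -34.6  60. ]
side spine 0.73 [382. 260.] [273.5 167.3  60. ]
side spine 0.62 [382. 183.] [ 319.9 -210.8   60. ]
side coupling_mid 0.78 [302. 194.] [ 581.2 -114.9   35. ]
side coupling_mid 0.66 [283. 176.] [ 677.2 -203.4   35. ]
side coupling_mid 0.61 [270. 186.] [ 702.6 -129.8   35. ]
side capacitor 0.7 [258. 212.] [713.8 -26.4   0. ]
side leaf_edge 0.82 [281. 214.] [600.8  58.5  80. ]
side leaf_edge 0.62 [361. 292.] [309.3 315.8  80. ]
side leaf_edge 0.58 [367. 205.] [349.3 -47.4  80. ]
side pliers 0.67 [332. 241.] [438.4  56.5   0. ]
0.85
```

```bash
python3 -m inch '[32,34.7,-4,0,1,32,34.7,-4,0,1,32,34.7,-4,0,1,32,34.7,-4,0,1,32,34.7,-4,0,1,32,34.7,-4,0,1,32,34.7,-4,0,1]'; python3 -m inch '[32,34.7,-4,0,1,32,34.7,-4,0,1,32,34.7,-4,0,1,32,34.7,-4,0,1,32,34.7,-4,0,1,32,34.7,-4,0,1,32,34.7,-4,0,1]'; python3 -m inch '[0,0,0,0.148,1,0,0,0,0.148,1,0,0,0,0.148,1,0,0,0,0.148,1,0,0,0,0.148,1,0,0,0,0.148,1,0,0,0,0.148,1,0,0,0,0.148,1]'
```

```text
t: 1.55
tool_pos: [352.6, 266.4, 332.4]
eef_rot: [[0.925, -0.379, 0.001], [-0.379, -0.925, 0.001], [0.0, -0.001, -1.0]]
ft_force: [1.7, 1.4, 0.3]
gripper_width: 1.001
t: 2.25
tool_pos: [467.5, -43.5, 360.6]
eef_rot: [[0.925, -0.38, 0.001], [-0.38, -0.925, 0.0], [0.001, -0.001, -1.0]]
ft_force: [0.6, 1.6, 0.7]
gripper_width: 0.994
t: 3.05
tool_pos: [467.2, -41.5, 360.1]
eef_rot: [[-0.009, -1.0, 0.0], [-1.0, 0.009, 0.0], [-0.0, -0.0, -1.0]]
ft_force: [-1.6, -0.1, -0.4]
gripper_width: 1.002
```

Run:
```python
from h import *
s=sensors.sense();print(s["t"],s["tool_pos"],s["eef_rot"],s["q"])
im=vision.capture("wrist"); cv2.imwrite("pics/w1.png",im[:,:,::-1]); C=cam("wrist",s)
for n,z in [("stand",0),("spine",60),("coupling_mid",35),("capacitor",0),("leaf_edge",80),("pliers",0)]:
    for r in vision.spot_point("wrist",n)[:4]:
        v,u=r["point"]; print(n,round(r["score"],2),np.round([u,v]),ray(C,u,v,z))
```

```text
3.05 [467.2 -41.5 360.1] [[-0. -1.  0.]
 [-1.  0.  0.]
 [-0. -0. -1.]] [ 0.3  0.1 -0.3 -0.  -1.2 -0.3]
stand 0.61 [433.  43.] [ 311.7 -204.3    0. ]
stand 0.58 [250. 175.] [574.6 -23.2   0. ]
spine 0.9 [237. 185.] [577.3 -21.5  60. ]
spine 0.59 [450.  29.] [ 315.6 -205.3   60. ]
coupling_mid 0.87 [148. 118.] [ 697.  -108.4   35. ]
coupling_mid 0.84 [233. 110.] [ 581.2 -117.7   35. ]
coupling_mid 0.73 [154.  38.] [ 672.9 -205.    35. ]
capacitor 0.61 [157. 176.] [716.8 -23.6   0. ]
leaf_edge 0.96 [416. 142.] [351.  -78.7  80. ]
leaf_edge 0.59 [229. 283.] [594.8 113.1  80. ]
pliers 0.88 [339. 228.] [436.9  64.6   0. ]
pliers 0.59 [232. 107.] [ 592.4 -123.1    0. ]
```

View pics/w1.png

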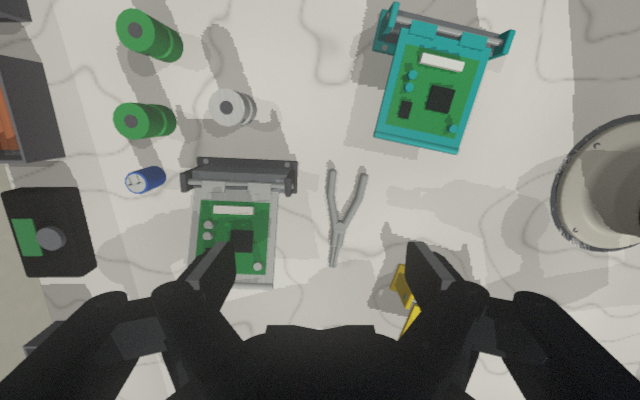

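The stand is at about wrist (238,180) with its cheeks at (186,178) and (293,176). The coupling's top is at (228,108), the pliers are to the right of the stand, and the green look-alikes are at (140,30) and (140,120). I'll zoom in for the yaw.

Run:
```python
import cv2
im=cv2.imread("pics/w1.png")[80:300,165:315]
cv2.imwrite("pics/w1z.png",cv2.resize(im,None,fx=2.7,fy=2.7,interpolation=cv2.INTER_CUBIC))
im=cv2.imread("pics/w1.png")[80:220,165:315]
cv2.imwrite("pics/w1z.png",cv2.resize(im,None,fx=4,fy=4,interpolation=cv2.INTER_CUBIC))
```

```text
(no output)
```

View pics/w1z.png

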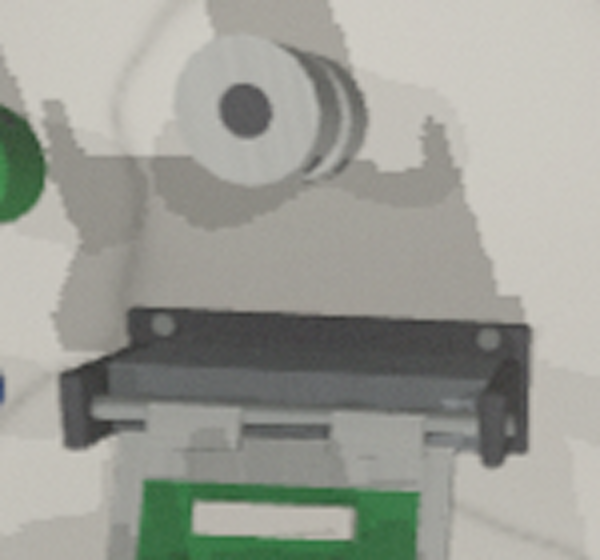

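Run:
```python
from h import *
C=cam("wrist")
for n,zu,zv,z in [("rodL",95,408,60),("rodR",478,426,60),("footFL",130,310,8),("footR",530,325,8),("footBR",527,455,8),("cheekLtop",68,372,70),("cheekLtop+y",68,447,70),("cheekRtop",500,395,70),("cheekR +y",492,465,70),("coupTop",246,110,70),("coupL",176,110,70)]:
    print(n,ray(C,165+(zu+.5)/4-.5,80+(zv+.5)/4-.5,z))
def T(x,y,yaw):
    c,s=np.cos(yaw),np.sin(yaw)
    return lambda P:(np.atleast_2d(P)@np.array([[c,s,0],[-s,c,0],[0,0,1]])+[x,y,0])
# fit by reprojection on foot corners (stand frame) and rod
from scipy.optimize import least_squares
obs=[((75,-25,8),(130,310)),((-75,-25,8),(530,325)),((-75,25,8),(527,455))]
P=np.array([o[0] for o in obs],float);uv=np.array([[165+(a+.5)/4-.5,80+(b+.5)/4-.5] for _,(a,b) in obs])
r=least_squares(lambda p:(proj(C,T(*p)(P))-uv).ravel(),[575,-25,0])
print(r.x,np.degrees(r.x[2]),r.fun)
F=T(*r.x)
im=cv2.imread("pics/w1.png")
def draw(Q,col):
    uv=proj(C,F(Q))
    for a,b in zip(uv[:-1],uv[1:]): cv2.line(im,tuple(int(round(x*16)) for x in a),tuple(int(round(x*16)) for x in b),col,1,shift=4)
draw([(75,-25,8),(75,25,8),(-75,25,8),(-75,-25,8),(75,-25,8)],(0,0,255))
draw([(65,0,60),(-65,0,60)],(255,0,255))
for s in(68,-68): draw([(s,-10,70),(s,10,70)],(255,255,0))
for a,col in((.1,(0,255,255)),(.25,(255,0,0)),(.4,(0,0,255))):
    c,s=np.cos(a),np.sin(a);draw([(55,8*c,60+8*s),(55,135*c,60+135*s),(-55,135*c,60+135*s),(-55,8*c,60+8*s)],col)
cv2.imwrite("pics/w1f.png",cv2.resize(im[80:300,150:320],None,fx=2.7,fy=2.7))
cp=ray(C,165+246.5/4-.5,80+110.5/4-.5,70)
R=F([[0,0,0]]);c,s=np.cos(r.x[2]),np.sin(r.x[2]);d=cp[:2]-r.x[:2];print("coupling in stand",c*d[0]+s*d[1],-s*d[0]+c*d[1])
```

```text
rodL [641.9 -25.8  60. ]
rodR [514.9 -19.5  60. ]
footFL [648.8 -51.2   8. ]
footR [500.9 -45.4   8. ]
footBR [503.2   4.5   8. ]
cheekLtop [644.3 -39.9  70. ]
cheekLtop+y [647.6 -15.   70. ]
cheekRtop [506.1 -32.2  70. ]
cheekR +y [509.4  -8.8  70. ]
coupTop [ 580.1 -120.    70. ]
coupL [ 601.2 -120.    70. ]
[576.3 -23.3  -0. ] -2.333582406008785 [-1.  -0.1  0.4  0.1  0.6  0.1]
coupling in stand 7.720527649948076 -96.38178212680828
```

View pics/w1f.png

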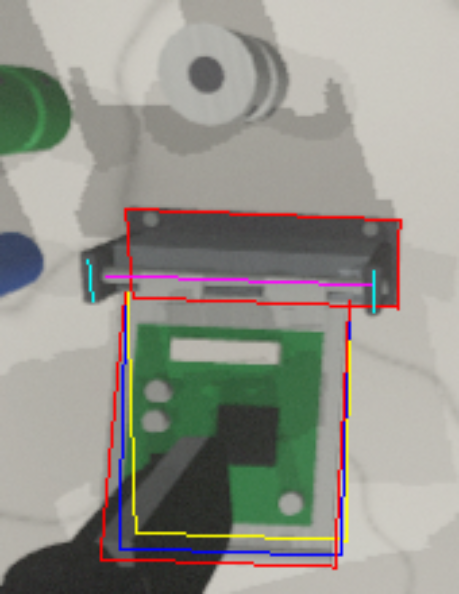

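Stand fit: about (577, -23.5), yaw -2.6°. The coupling is at stand (8, -96) and the leaf is at roughly 0.2 to 0.25 rad. I'll move above the gap, then down.

```bash
python3 -m inch '[10.4,-38.6,20,0.012,-0.3,10.4,-38.6,20,0.012,-0.3,10.4,-38.6,20,0.012,-0.3,0,0,40,0,-0.3,0,0,40,0,-0.3,0,0,40,0,-0.3,0,0,0,0,-0.3]' 30
python3 - <<'E'
from h import *
s=sensors.sense();print(s["t"],s["tool_pos"],s["gripper_width"])
C=cam("wrist",s);im=vision.capture("wrist")[:,:,::-1]; cv2.imwrite("pics/w2.png",im)
im=vision.capture("side")[:,:,::-1]; cv2.imwrite("pics/s2.png",cv2.resize(im[120:260,200:400],None,fx=4,fy=4))
E
```

```text
t: 4.1
tool_pos: [579.3, -74.7, 174.0]
eef_rot: [[-0.039, -0.999, -0.013], [-0.999, 0.039, -0.0], [0.001, 0.013, -1.0]]
ft_force: [-1.0, 0.6, 0.3]
gripper_width: 0.345
4.1 [579.3 -74.7 174. ] 0.345495503153922
```

View pics/w2.png

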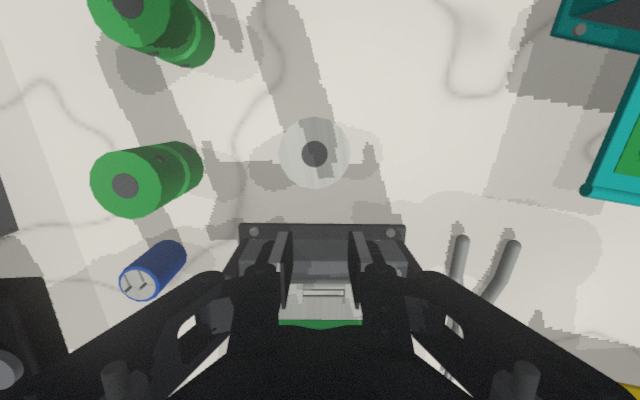

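View pics/s2.png

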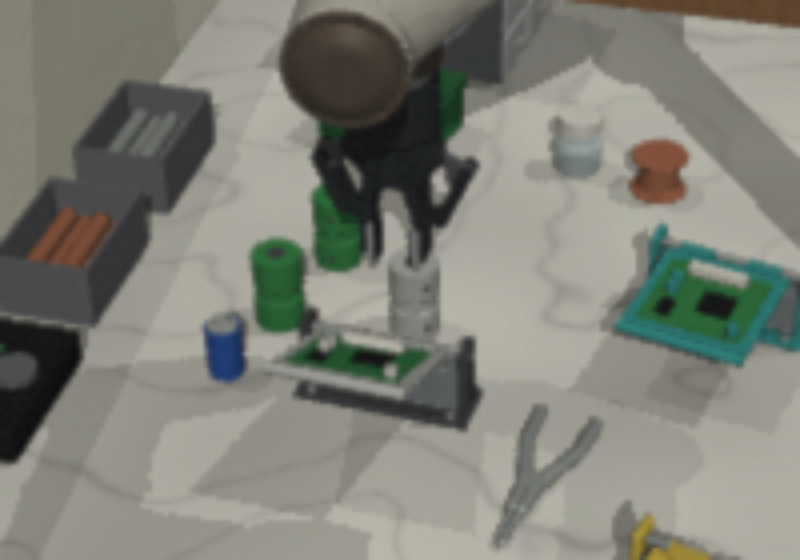

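The coupling's top is at wrist (314,154), centred between the open jaws at (285,270) and (355,270).

Run:
```python
from h import *
s=sensors.sense();C=cam("wrist",s);p=ray(C,314,154,70);print(p, s["eef_rot"],s["tool_pos"])
R=s["eef_rot"];print("tool rel",np.array(R).T@(p-s["tool_pos"]))
for n in(("footL",239,224),("footR",405,224)):
    print(n,ray(C,n[1],n[2],8))
```

```text
[ 585.  -119.5   70. ] [[-0. -1. -0.]
 [-1.  0. -0.]
 [ 0.  0. -1.]] [583.2 -74.5 180.4]
tool rel [ 44.7  -3.5 110.4]
('footL', 239, 224) [657.3 -51.    8. ]
('footR', 405, 224) [506.6 -45.3   8. ]
```

```bash
python3 -m inch '[-4,1.5,22,0,-0.3,0,1.5,22,0,-0.3,0,0,22,0,-0.3,0,0,19,0,-0.3,0,0,0,0,-0.3,0,0,0,0,-0.3]'
python3 - <<'E'
from h import *
s=sensors.sense();print(s["t"],s["tool_pos"],s["ft_force"])
im=vision.capture("wrist")[:,:,::-1]; cv2.imwrite("pics/w3.png",im)
E
```

```text
t: 4.8
tool_pos: [581.4, -70.1, 97.4]
eef_rot: [[-0.038, -0.999, 0.004], [-0.999, 0.038, 0.0], [-0.0, -0.004, -1.0]]
ft_force: [-0.5, 0.2, -0.1]
gripper_width: 0.354
4.8 [581.4 -70.1  97.4] [-0.5  0.2 -0.1]
```

View pics/w3.png

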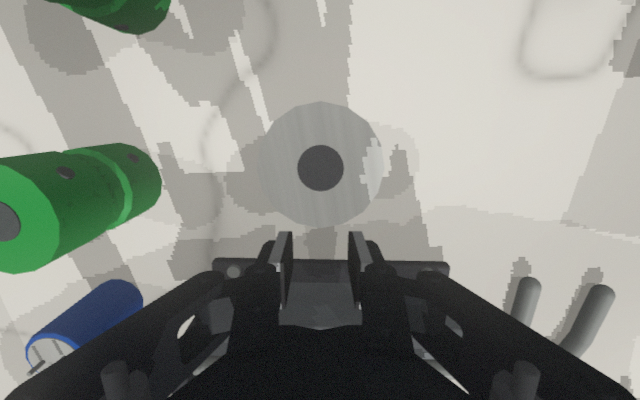

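The coupling's top is at (320,168), centred ahead of the fingers. Pushing in slow rows.

```bash
python3 -m inch '[8,0,0,0,-0.3,7,0,0,0,-0.3,5,0,0,0,-0.3,5,0,0,0,-0.3,5,0,0,0,-0.3,5,0,0,0,-0.3,5,0,0,0,-0.3,5,0,0,0,-0.3]'
python3 - <<'E'
from h import *
s=sensors.sense();print(s["t"],s["tool_pos"],s["ft_force"])
im=vision.capture("wrist")[:,:,::-1]; cv2.imwrite("pics/w4.png",im)
E
```

```text
t: 5.65
tool_pos: [578.2, -115.4, 95.2]
eef_rot: [[-0.039, -0.999, 0.001], [-0.999, 0.039, 0.0], [-0.0, -0.001, -1.0]]
ft_force: [0.2, 3.4, 3.7]
gripper_width: 0.352
5.65 [ 578.2 -115.4   95.2] [0.2 3.4 3.7]
```

View pics/w4.png

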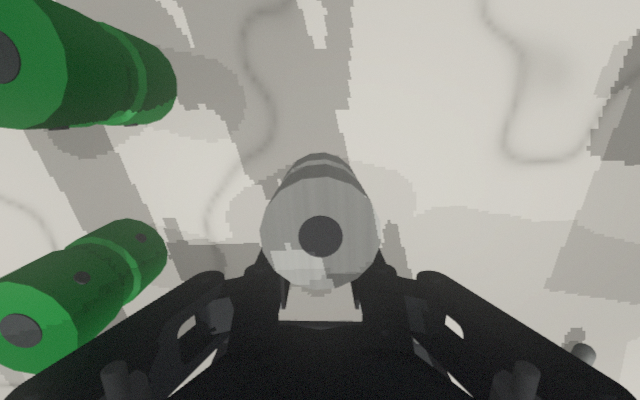

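The coupling is still upright and nested between the fingers, top at (320,237). Pushing on.

```bash
python3 -m inch '[6,0,0,0,-0.3,6,0,0,0,-0.3,6,0,0,0,-0.3,6,0,0,0,-0.3,6,0,0,0,-0.3,6,0,0,0,-0.3,6,0,0,0,-0.3,6,0,0,0,-0.3]'; python3 -m inch '[6,0,0,0,-0.3,5,0,0,0,-0.3,4,0,0,0,-0.3,3,0,0,0,-0.3,0,0,0,0,-0.3,-5,0,0,0,-0.3,-15,0,0,0,-0.3,0,0,0,0,-0.3]';  python3 - <<'E'
from h import *
s=sensors.sense();print(s["t"],s["tool_pos"],s["ft_force"])
C=cam("wrist",s);im=vision.capture("wrist")[:,:,::-1]; cv2.imwrite("pics/w5.png",im)
for r in vision.spot_point("wrist","coupling_mid")[:3]:
    v,u=r["point"]; p=ray(C,u,v,35);print("cm",round(r["score"],2),np.round([u,v]),p)
E
```

```text
t: 6.5
tool_pos: [576.0, -163.8, 94.9]
eef_rot: [[-0.039, -0.999, -0.0], [-0.999, 0.039, 0.0], [-0.0, 0.0, -1.0]]
ft_force: [-0.7, 2.9, 3.8]
gripper_width: 0.352
t: 7.3
tool_pos: [575.8, -159.6, 94.4]
eef_rot: [[-0.037, -0.999, -0.002], [-0.999, 0.037, 0.0], [-0.0, 0.002, -1.0]]
ft_force: [-0.4, -0.6, 0.5]
gripper_width: 0.349
7.3 [ 575.8 -159.6   94.4] [-0.4 -0.6  0.5]
cm 0.72 [102. 176.] [ 674.8 -204.2   35. ]
```

View pics/w5.png

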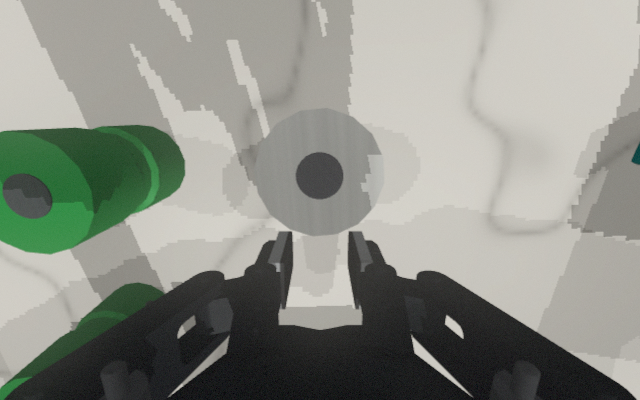

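The coupling stands upright, top at (320,175), roughly 183 mm from the spine. Now I'll lift and go over to the leaf side.

```bash
python3 -m inch '[0,0,-40,0,-0.3,0,0,-45,0,-0.3,0,0,-45,0,-0.3,0,0,-26,0,-0.3,-30,0,0,0,-0.3,-44,0,0,0,-0.3,-44,0,0,0,-0.3,-44,0,0,0,-0.3]';python3 -m inch '[-44,0,0,0,-0.3,-44,0,0,0,-0.3,-44,0,0,0.006,-0.3,-20,0,0,0,-0.3,0,0,0,0,-0.3,0,0,0,0,-0.3]';  python3 - <<'E'
from h import *
s=sensors.sense();print(s["t"],s["tool_pos"],s["ft_force"])
C=cam("wrist",s);im=vision.capture("wrist")[:,:,::-1]; cv2.imwrite("pics/w6.png",im)
for n,z in[("coupling_mid",35),("spine",60),("leaf_edge",88),("stand",0)]:
  for r in vision.spot_point("wrist",n)[:3]:
    v,u=r["point"]; p=ray(C,u,v,z);print(n,round(r["score"],2),np.round([u,v]),p)
im=vision.capture("side")[:,:,::-1]; cv2.imwrite("pics/s6.png",cv2.resize(im[120:260,200:400],None,fx=4,fy=4))
E
```

```text
t: 8.2
tool_pos: [582.1, 1.9, 251.0]
eef_rot: [[-0.04, -0.999, 0.0], [-0.999, 0.04, -0.0], [0.0, -0.0, -1.0]]
ft_force: [0.6, 0.2, -0.2]
gripper_width: 0.35
t: 8.8
tool_pos: [588.3, 152.3, 250.6]
eef_rot: [[-0.045, -0.999, -0.001], [-0.999, 0.045, -0.001], [0.001, 0.001, -1.0]]
ft_force: [-0.8, -0.6, -0.1]
gripper_width: 0.353
8.8 [588.3 152.3 250.6] [-0.8 -0.6 -0.1]
leaf_edge 0.71 [590. 311.] [334.5 275.3  88. ]
leaf_edge 0.7 [321. 129.] [584.1  94.3  88. ]
stand 0.57 [594. 183.] [271.5 173.1   0. ]
```

View pics/w6.png

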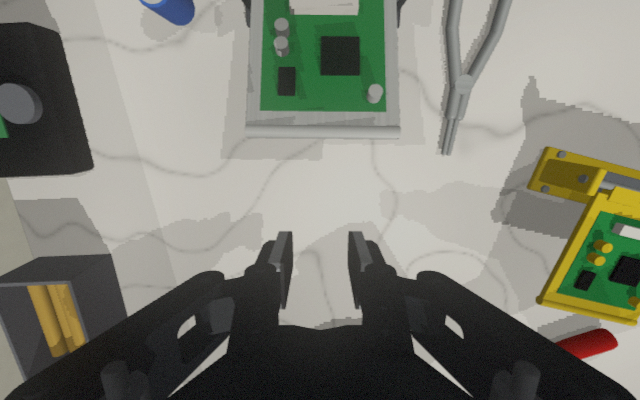

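View pics/s6.png

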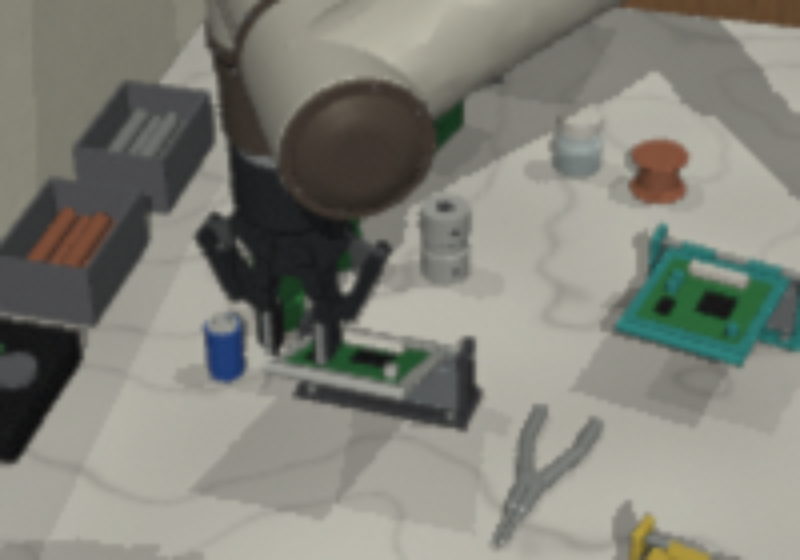

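The leaf's edge bar shows at row 131, columns 246 to 400. Coupling is upright. Fitting the leaf angle from that.

Run:
```python
from h import *
s=sensors.sense();C=cam("wrist",s)
yaw=-0.0425;c,sn=np.cos(yaw),np.sin(yaw)
def W(x,y,z): return [577+c*x-sn*y,-23.5+sn*x+c*y,z]
print(s["tool_pos"])
for a in(.1,.2,.25,.3,.35,.4,.45):
    y,z=130*np.cos(a),60+130*np.sin(a)
    print(a,y,z,proj(C,[W(55,y,z),W(-55,y,z)]).ravel())
im=cv2.imread("pics/w6.png")[0:160,220:420];cv2.imwrite("pics/w6z.png",cv2.resize(im,None,fx=3.7,fy=3.7,interpolation=cv2.INTER_CUBIC))
```

```text
[588.6 151.4 251. ]
0.1 129.35054148614336 72.97834416408766 [260.3 142.9 388.3 142.4]
0.2 127.40865511936141 85.82701300335796 [257.  141.9 392.1 141.3]
0.25 125.95861482238382 92.16251470308798 [255.2 140.7 394.2 140.2]
0.3 124.19374358632878 98.41762686597414 [253.2 139.1 396.4 138.5]
0.35 122.11845267015926 104.57671496920867 [251.2 136.9 398.7 136.3]
0.4 119.73792922037507 110.62438450012456 [249.  134.1 401.1 133.5]
0.45 117.058123305848 116.54551943445993 [246.8 130.7 403.7 130.1]
```

View pics/w6z.png

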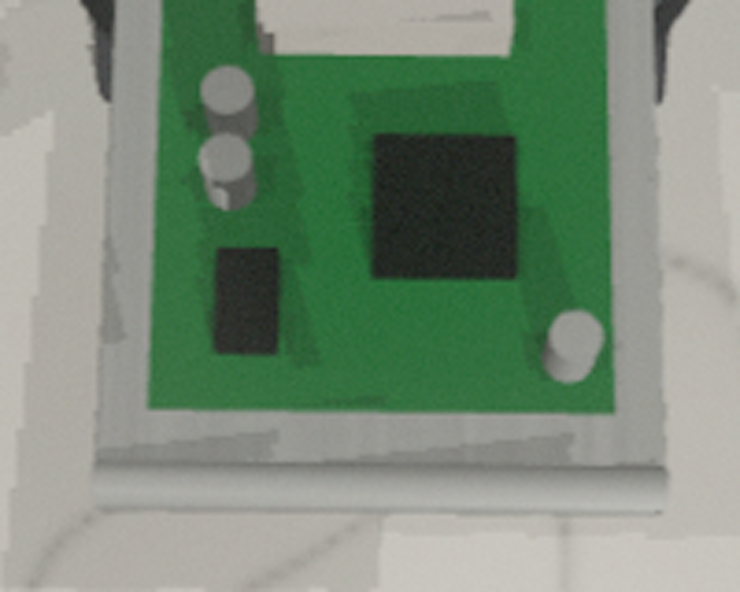

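Leaf is at about 0.42 rad, so the bar is at world y 95, z 112. Descending outside the edge.

```bash
python3 -m inch '[0,0,30,0,-0.3,0,0,30,0,-0.3,10,0,20,0,-0.3,10,0,11,0,-0.3,5,0,0,0,-0.3,0,0,0,0,-0.3,0,0,0,0,-0.3]'
python3 - <<'E'
from h import *
s=sensors.sense();print(s["t"],s["tool_pos"],s["ft_force"])
im=vision.capture("wrist")[:,:,::-1]; cv2.imwrite("pics/w7.png",im)
im=vision.capture("side")[:,:,::-1]; cv2.imwrite("pics/s7.png",cv2.resize(im[120:260,200:400],None,fx=4,fy=4))
E
```

```text
t: 9.8
tool_pos: [588.3, 127.6, 161.5]
eef_rot: [[-0.045, -0.999, 0.003], [-0.999, 0.045, 0.001], [-0.001, -0.003, -1.0]]
ft_force: [0.8, 0.8, 0.2]
gripper_width: 0.351
9.8 [588.3 127.6 161.5] [0.8 0.8 0.2]
```

View pics/w7.png

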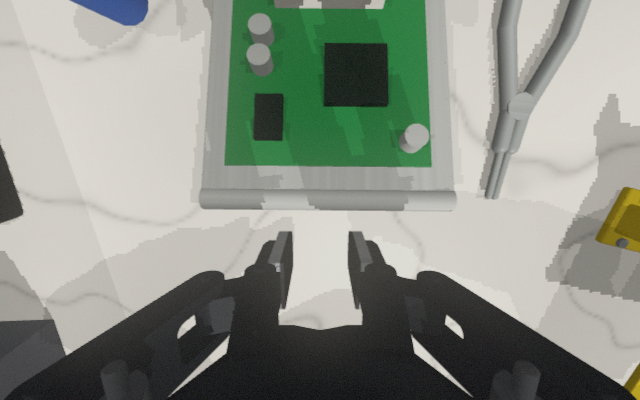

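View pics/s7.png

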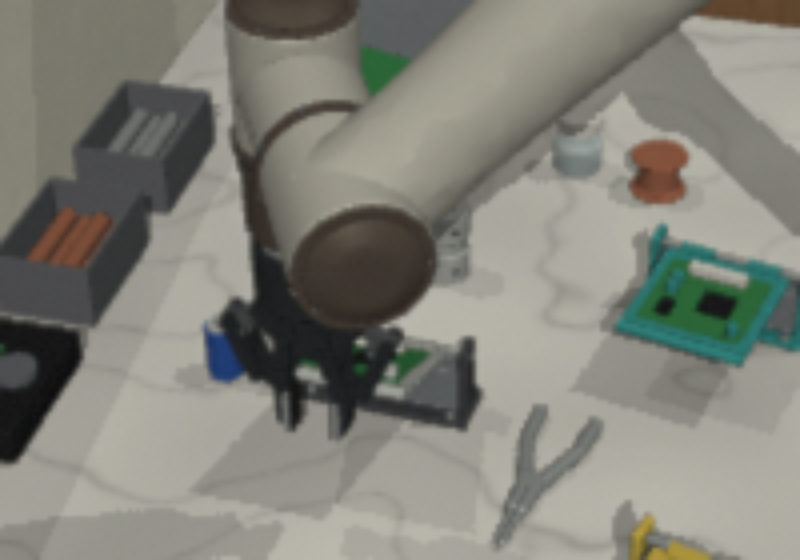

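The fingers sit just outside the bar, which is at rows 190 to 210. Moving in to contact.

```bash
python3 -m inch '[6,0,0,0,-0.3,6,0,0,0,-0.3,3,0,0,0,-0.3,0,0,0,0,-0.3]';python3 -m inch '[2,0,0,0,-0.3,2,0,0,0,-0.3,0,0,0,0,-0.3]'
```

```text
t: 10.3
tool_pos: [586.7, 112.0, 160.0]
eef_rot: [[-0.046, -0.999, -0.0], [-0.999, 0.046, -0.0], [0.0, 0.0, -1.0]]
ft_force: [-0.5, -0.3, -0.1]
gripper_width: 0.348
t: 10.6
tool_pos: [586.7, 109.9, 160.0]
eef_rot: [[-0.045, -0.999, 0.001], [-0.999, 0.045, 0.003], [-0.003, -0.001, -1.0]]
ft_force: [-1.1, 4.8, -0.5]
gripper_width: 0.351
```

Contact at TCP y ≈ 110, force about 5 N. Now up and in.

```bash
python3 -m inch '[2,0,-3,0,-0.3,2,0,-3,0,-0.3,2,0,-3,0,-0.3,2,0,-4,0,-0.3]';python3 - <<'E'
from h import *
s=sensors.sense();print(s["t"],s["tool_pos"],s["ft_force"])
im=vision.capture("wrist")[:,:,::-1]; cv2.imwrite("pics/w8.png",im)
E
```

```text
t: 11.0
tool_pos: [586.4, 103.4, 173.5]
eef_rot: [[-0.045, -0.999, 0.002], [-0.999, 0.045, 0.004], [-0.004, -0.002, -1.0]]
ft_force: [-2.8, 9.3, 2.7]
gripper_width: 0.353
11.0 [586.4 103.4 173.5] [-2.8  9.3  2.7]
```

View pics/w8.png

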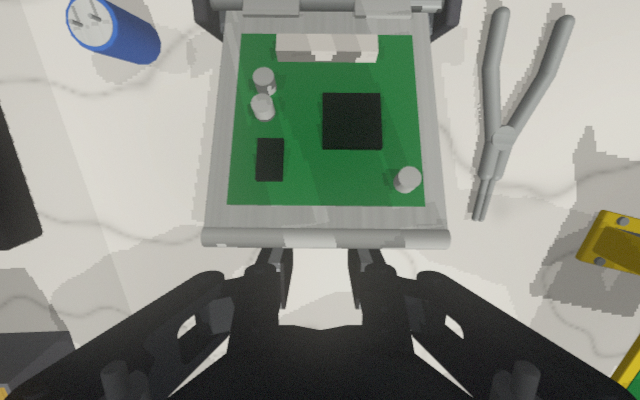

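The leaf is rising with the fingers, bar now at rows 228 to 248. Following the arc.

```bash
python3 -m inch '[3.4,0,-5.5,0,-0.3,3.7,0,-5.3,0,-0.3,4,0,-5.1,0,-0.3,4.2,0,-5,0,-0.3]'; python3 -m inch '[4.4,0,-4.7,0,-0.3,4.7,0,-4.5,0,-0.3,4.9,0,-4.2,0,-0.3,5.1,0,-4,0,-0.3]';python3 - <<'E'
from h import *
s=sensors.sense();print(s["t"],s["tool_pos"],s["ft_force"])
im=vision.capture("wrist")[:,:,::-1]; cv2.imwrite("pics/w9.png",im)
im=vision.capture("scene")[:,:,::-1]; cv2.imwrite("pics/c9.png",cv2.resize(im[130:270,210:410],None,fx=4,fy=4))
E
```

```text
t: 11.45
tool_pos: [585.7, 88.6, 195.3]
eef_rot: [[-0.044, -0.999, 0.003], [-0.999, 0.044, 0.005], [-0.005, -0.003, -1.0]]
ft_force: [-4.9, 12.2, 6.2]
gripper_width: 0.351
t: 11.85
tool_pos: [585.6, 68.7, 213.4]
eef_rot: [[-0.044, -0.999, 0.005], [-0.999, 0.044, 0.004], [-0.004, -0.005, -1.0]]
ft_force: [-1.6, 7.7, 5.2]
gripper_width: 0.352
11.85 [585.6  68.7 213.4] [-1.6  7.7  5.2]
```

View pics/w9.png

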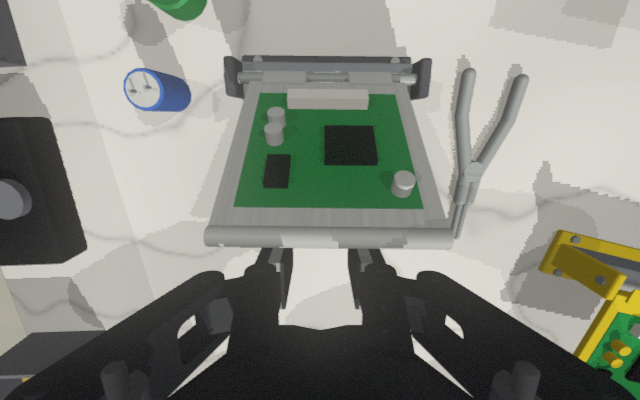

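View pics/c9.png

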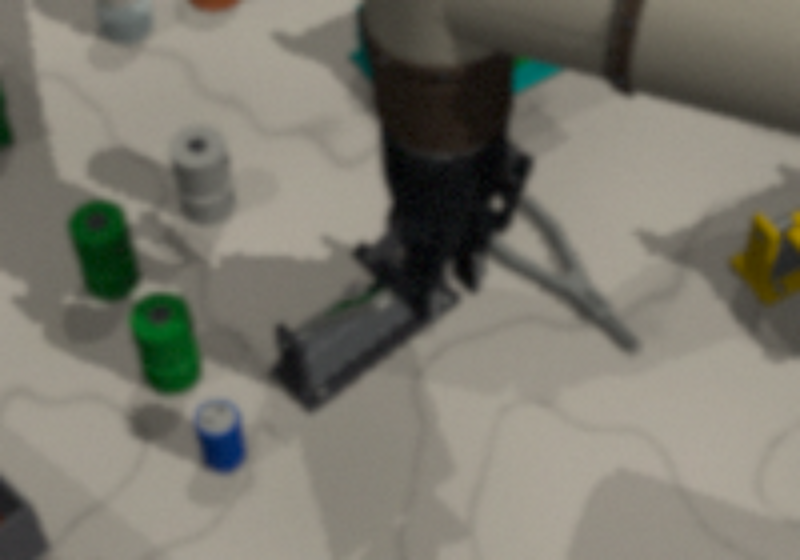

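```bash
python3 -m inch '[6.4,0,-4.5,0,-0.3,6.6,0,-4.1,0,-0.3,6.9,0,-3.7,0,-0.3,7.1,0,-3.3,0,-0.3]'; python3 -m inch '[7.3,0,-2.8,0,-0.3,7.4,0,-2.4,0,-0.3,7.6,0,-1.9,0,-0.3,7.7,0,-1.5,0,-0.3]';python3 - <<'E'
from h import *
s=sensors.sense();print(s["t"],s["tool_pos"],s["ft_force"])
im=vision.capture("wrist")[:,:,::-1]; cv2.imwrite("pics/w10.png",im)
E
```

```text
t: 12.35
tool_pos: [584.1, 39.9, 228.0]
eef_rot: [[-0.044, -0.999, 0.003], [-0.999, 0.044, 0.001], [-0.001, -0.003, -1.0]]
ft_force: [0.3, 2.8, 2.6]
gripper_width: 0.353
t: 12.75
tool_pos: [581.8, 8.3, 235.2]
eef_rot: [[-0.045, -0.999, -0.001], [-0.999, 0.045, -0.0], [0.0, 0.001, -1.0]]
ft_force: [1.3, 2.5, 1.7]
gripper_width: 0.349
12.75 [581.8   8.3 235.2] [1.3 2.5 1.7]
```

View pics/w10.png

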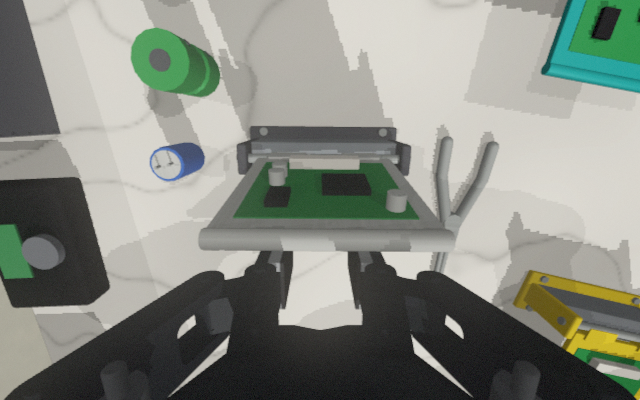

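The leaf is nearly upright, bar at rows 230 to 250. Continuing over the top.

```bash
python3 -m inch '[6.5,0,0,0,-0.3,6.5,0,0,0,-0.3,6.5,0,0,0,-0.3,6.5,0,0,0,-0.3]'; python3 -m inch '[6.5,0,0,0,-0.3,6.5,0,0,0,-0.3,6.7,0,1.9,0,-0.3,6.7,0,1.9,0,-0.3,6.7,0,1.9,0,-0.3]';python3 - <<'E'
from h import *
s=sensors.sense();print(s["t"],s["tool_pos"],s["ft_force"])
im=vision.capture("wrist")[:,:,::-1]; cv2.imwrite("pics/w11.png",im)
im=vision.capture("scene")[:,:,::-1]; cv2.imwrite("pics/c11.png",cv2.resize(im[130:270,210:410],None,fx=4,fy=4))
E
```

```text
t: 13.2
tool_pos: [580.5, -17.3, 235.1]
eef_rot: [[-0.045, -0.999, -0.001], [-0.999, 0.045, -0.0], [0.0, 0.001, -1.0]]
ft_force: [0.1, 1.1, 1.0]
gripper_width: 0.35
t: 13.7
tool_pos: [579.2, -50.4, 229.6]
eef_rot: [[-0.045, -0.999, -0.001], [-0.999, 0.045, -0.0], [0.0, 0.001, -1.0]]
ft_force: [-2.1, 1.7, 0.0]
gripper_width: 0.353
13.7 [579.2 -50.4 229.6] [-2.1  1.7  0. ]
```

View pics/w11.png

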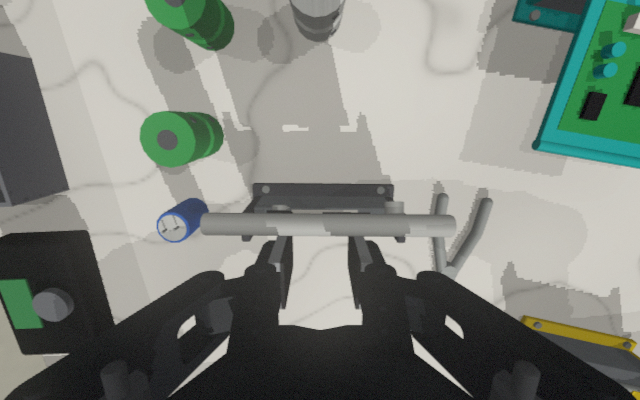

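View pics/c11.png

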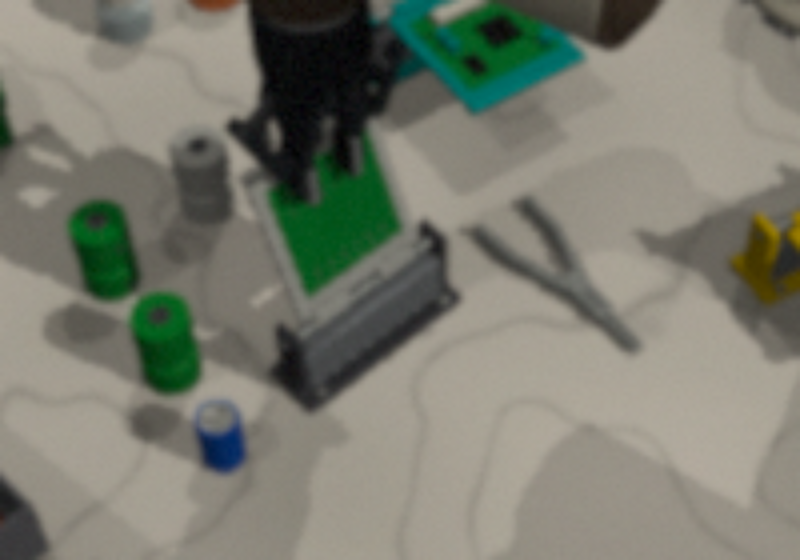

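The leaf is past vertical with the fingertips on its plain back face. Continuing down the arc.

```bash
python3 -m inch '[6.2,0,3.2,0,-0.3,6.2,0,3.2,0,-0.3,6.2,0,3.2,0,-0.3,5.5,0,4.4,0,-0.3]'; python3 -m inch '[5.5,0,4.4,0,-0.3,5.5,0,4.4,0,-0.3,4.5,0,5.3,0,-0.3,4.5,0,5.3,0,-0.3,4.5,0,5.3,0,-0.3]';python3 - <<'E'
from h import *
s=sensors.sense();print(s["t"],s["tool_pos"],s["ft_force"])
im=vision.capture("wrist")[:,:,::-1]; cv2.imwrite("pics/w12.png",im)
im=vision.capture("scene")[:,:,::-1]; cv2.imwrite("pics/c12.png",cv2.resize(im[130:270,210:410],None,fx=4,fy=4))
E
```

```text
t: 14.2
tool_pos: [578.6, -74.4, 215.7]
eef_rot: [[-0.045, -0.999, 0.001], [-0.999, 0.045, -0.0], [0.0, -0.001, -1.0]]
ft_force: [-0.6, 0.8, 1.9]
gripper_width: 0.348
t: 14.7
tool_pos: [577.2, -98.7, 190.4]
eef_rot: [[-0.045, -0.999, -0.0], [-0.999, 0.045, 0.0], [-0.0, 0.0, -1.0]]
ft_force: [1.0, 0.6, 0.3]
gripper_width: 0.352
14.7 [577.2 -98.7 190.4] [1.  0.6 0.3]
```

View pics/w12.png

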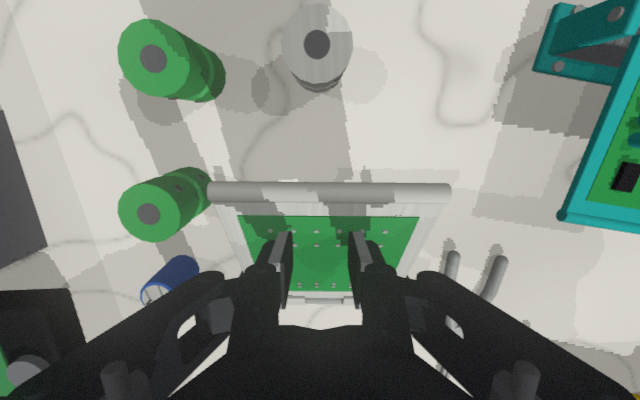

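View pics/c12.png

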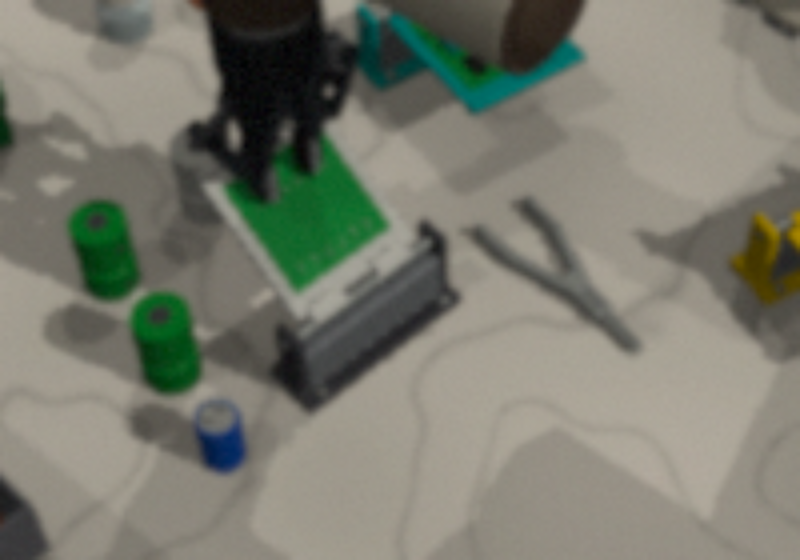

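```bash
python3 -m inch '[3.4,0,6.2,0,-0.3,3.4,0,6.2,0,-0.3,3.4,0,6.2,0,-0.3,2.1,0,6.7,0,-0.3,2.1,0,6.7,0,-0.3,2.1,0,6.7,0,-0.3]'; python3 -m inch '[0.7,0,5,0,-0.3,0.7,0,4,0,-0.3,0,0,4,0,-0.3]';python3 - <<'E'
from h import *
s=sensors.sense();print(s["t"],s["tool_pos"],s["ft_force"])
im=vision.capture("wrist")[:,:,::-1]; cv2.imwrite("pics/w13.png",im)
im=vision.capture("scene")[:,:,::-1]; cv2.imwrite("pics/c13.png",cv2.resize(im[130:270,210:410],None,fx=4,fy=4))
E
```

```text
t: 15.4
tool_pos: [576.5, -114.9, 151.6]
eef_rot: [[-0.045, -0.999, -0.0], [-0.999, 0.045, 0.0], [-0.0, 0.0, -1.0]]
ft_force: [-0.5, 0.6, 0.7]
gripper_width: 0.35
t: 15.7
tool_pos: [576.4, -116.3, 138.9]
eef_rot: [[-0.045, -0.999, -0.0], [-0.999, 0.045, -0.0], [0.0, 0.0, -1.0]]
ft_force: [0.7, -0.7, 1.0]
gripper_width: 0.35
15.7 [ 576.4 -116.3  138.9] [ 0.7 -0.7  1. ]
```

View pics/w13.png

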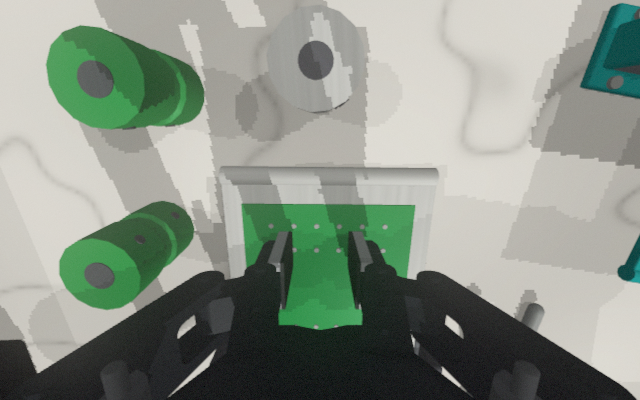

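View pics/c13.png

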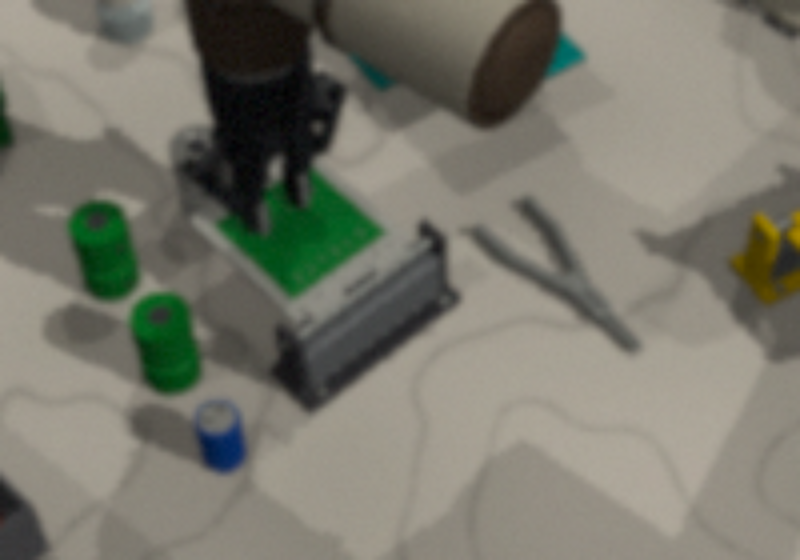

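```bash
python3 -m inch '[0,0,2,0,-0.3,0,0,2,0,-0.3,0,0,2,0,-0.3]'; python3 -m inch '[0,0,2,0,-0.3,0,0,1.5,0,-0.3]'
```

```text
t: 16.1
tool_pos: [576.5, -116.2, 135.0]
eef_rot: [[-0.044, -0.999, -0.0], [-0.999, 0.044, -0.001], [0.001, 0.0, -1.0]]
ft_force: [-6.7, 2.1, 18.6]
gripper_width: 0.35
t: 16.3
tool_pos: [576.5, -116.2, 134.8]
eef_rot: [[-0.043, -0.999, 0.0], [-0.999, 0.043, -0.001], [0.001, -0.0, -1.0]]
ft_force: [-11.6, 4.6, 33.9]
gripper_width: 0.347
```

The descent stopped hard at z 134.8 with the force rising, so the end stop is reached. Retreating.

```bash
python3 -m inch '[0,0,-5,0,-0.3,0,0,-20,0,-0.3,0,0,-40,0,-0.3,0,0,-40,0,-0.3,-30,0,-30,0,-0.3,-40,0,0,0,-0.3,-40,0,0,0,-0.3,0,0,0,0,-0.3]'
python3 - <<'E'
from h import *
s=sensors.sense();print(s["t"],s["tool_pos"],s["ft_force"])
im=vision.capture("wrist")[:,:,::-1]; cv2.imwrite("pics/w14.png",im)
C=cam("wrist")
yaw=-0.0425;c,sn=np.cos(yaw),np.sin(yaw)
def W(x,y,z): return [577+c*x-sn*y,-23.5+sn*x+c*y,z]
for a in(2.95,3.04,3.14):
    y,z=130*np.cos(a),60+130*np.sin(a); print(a,proj(C,[W(55,y,z),W(-55,y,z)]).ravel())
for r in vision.spot_point("wrist","coupling_mid")[:3]:
    v,u=r["point"]; print("cm",round(r["score"],2),np.round([u,v]),ray(C,u,v,35))
im=vision.capture("side")[:,:,::-1]; cv2.imwrite("pics/s14.png",cv2.resize(im[120:260,200:400],None,fx=4,fy=4))
im=vision.capture("scene")[:,:,::-1]; cv2.imwrite("pics/c14.png",im)
E
```

```text
t: 17.1
tool_pos: [581.6, -2.6, 265.0]
eef_rot: [[-0.04, -0.999, 0.001], [-0.999, 0.04, 0.001], [-0.001, -0.001, -1.0]]
ft_force: [0.4, -0.6, 0.0]
gripper_width: 0.349
17.1 [581.6  -2.6 265. ] [ 0.4 -0.6  0. ]
2.95 [253.1   9.  395.9   9.1]
3.04 [256.2  11.8 392.4  11.9]
3.14 [259.4  16.2 388.7  16.4]
cm 0.93 [198.  85.] [ 696.9 -106.6   35. ]
cm 0.43 [206. 161.] [700.5 -31.4  35. ]
```

View pics/w14.png

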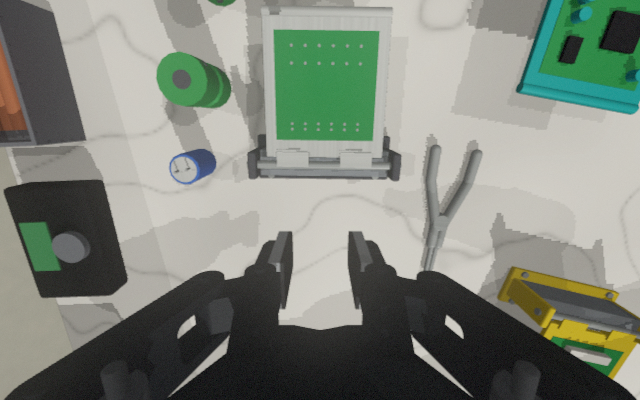

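View pics/s14.png

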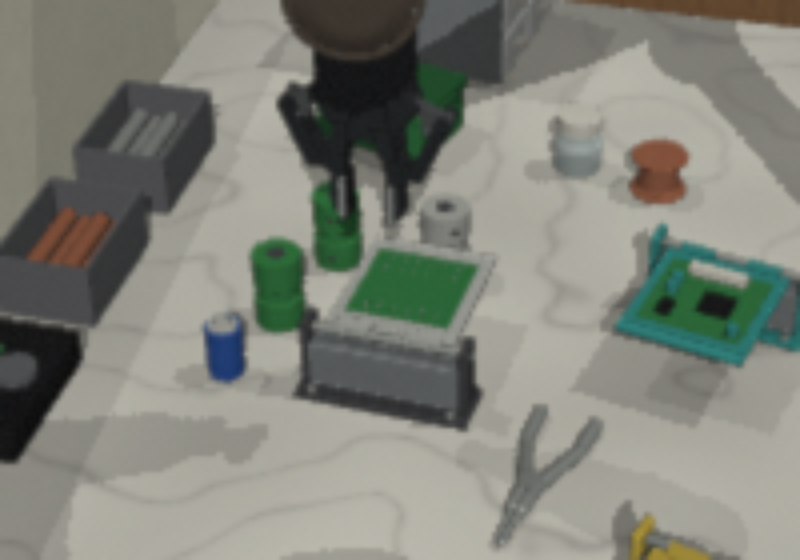

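View pics/c14.png

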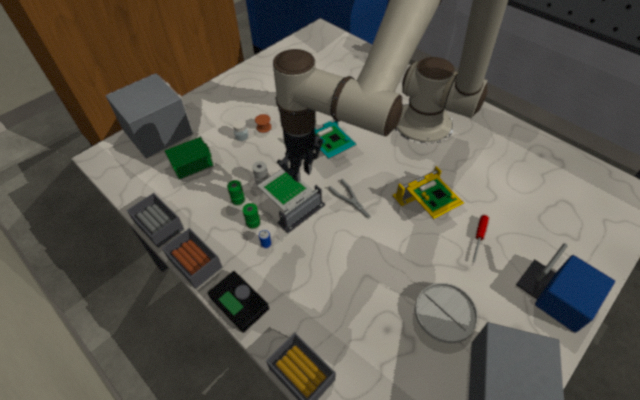

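The leaf lies level on the right: the bar spans columns 262 to 391 (129 px), matching the 129.3 px predicted for π. The wrist view cuts off the coupling, so I'll take one settled look from farther over.

```bash
python3 -m inch '[40,0,-20,0,-0.3,40,0,-20,0,-0.3,0,0,0,0,-0.3,0,0,0,0,-0.3,0,0,0,0,-0.3,0,0,0,0,-0.3]'
python3 - <<'E'
from h import *
s=sensors.sense();im=vision.capture("wrist")[:,:,::-1]; cv2.imwrite("pics/w15.png",im)
C=cam("wrist",s)
yaw=-0.0425;c,sn=np.cos(yaw),np.sin(yaw)
def W(x,y,z): return [577+c*x-sn*y,-23.5+sn*x+c*y,z]
for a in(2.95,3.04,3.09,3.14):
    y,z=130*np.cos(a),60+130*np.sin(a); print(a,proj(C,[W(55,y,z),W(-55,y,z)]).ravel())
for r in vision.spot_point("wrist","coupling_mid")[:3]:
    v,u=r["point"]; p=ray(C,u,v,35);d=p[:2]-[577,-23.5];print("cm",round(r["score"],2),np.round([u,v]),p,"stand y",-sn*d[0]+c*d[1])
E
```

```text
t: 17.9
tool_pos: [577.5, -85.9, 303.9]
eef_rot: [[-0.045, -0.999, -0.002], [-0.999, 0.045, 0.0], [0.0, 0.002, -1.0]]
ft_force: [0.1, 0.2, -0.8]
gripper_width: 0.347
2.95 [266.2 118.9 378.5 118.7]
3.04 [268.2 117.1 376.4 116.8]
3.09 [269.2 116.6 375.2 116.3]
3.14 [270.3 116.4 374.  116.2]
cm 0.94 [321.  62.] [ 570.4 -210.7   35. ] stand y -187.32141535193222
cm 0.77 [220. 164.] [ 695.7 -103.9   35. ] stand y -75.27926529752638
cm 0.74 [225.  74.] [ 676.6 -203.    35. ] stand y -175.08106249099797
```

View pics/w15.png

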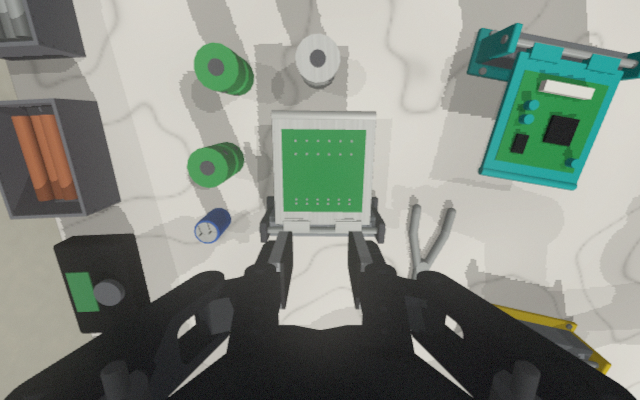

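The bar spans columns 272 to 376 (104 px, against 103.7 predicted for flat). The coupling stands at stand y ≈ -187, and the other things are where they were.

```bash
python3 -c "
from station import robot
print(robot.finish_job())"
```

```text
the job is handed in; nothing more can be done
None
```

The job is done and handed in: the coupling is out of the way, still upright, and the leaf lies flat on the right-hand side. It took about 18 s of the 61 s allowed.

- **Coupling:** I pushed it along the bench from about 96 mm to about 187 mm from the spine. It needed at least 157 mm, so it stands about 30 mm clear of the leaf.
- **Leaf:** I swung it over in small steps and pressed it down until it stopped at the end of its travel, with 34 N down on the fingertips. In the last picture its edge bar was 104 pixels wide, against 103.7 expected if it is flat.
- **How it was lifted:** the tool only points straight down, so no fingertip could get under the edge. I pressed the fingers sideways against the free edge bar and raised it by friction.
- **Everything else:** in the last wrist picture the pliers, capacitor and look-alikes were where they started. I checked the remaining bystanders only by eye in the scene picture. The hand is clear, about 165 mm above the leaf.

**Disagreement:** in an earlier picture, taken while the arm was still settling, the edge bar sat about 5 pixels off the prediction. The later settled picture agreed. The networks also confused the real coupling with the green look-alikes at times, so I checked them against the pictures.

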